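# Start the mould press spindle in its nut

## Robot

A 6-joint arm with a two-finger parallel gripper is mounted at the origin on the work surface. World frame = base frame: x ahead of the robot, y to its left, z up, the work surface at z = 0. Lengths are in mm, angles in degrees, forces in N, time in s.
With the tool pointing down it reaches from about 325 to 775 mm from the base axis. Payload 5.5 kg.
Tool frame: the origin (TCP) lies at the very end of the fingers, on their centre line; the grasp point (between the pads) lies 19 mm behind it (grasp_offset is the z of the grasp point in the tool frame, in mm); z points along the fingers, y is the line along which they close (so a half turn about z gives the same grasp; the last joint's range is limited). The gripper opens to 85 mm and grips with 20 to 120 N. Pads are 22 mm wide; open, the fingers measure 114 mm over their backs; the gripper's body (76 mm by 85 mm) begins 54 mm behind the grasp point. The pads swing forward as they close: fully open they stand 13 mm farther back than shut.
Start: joints at [-68.394, 5.22, 70.514, -0, 104.267, -3.249], TCP at [252.195, -544.439, 231.275] pointing down, gripper open.
Joint ranges: [-164.24, 164.24], [-49.07, 125.15], [9.68, 141.18], [-86.29, 266.29], [3.28, 154.24], [-151.56, 151.56]. Speed limits (degrees/s): [147.25, 147.25, 172.46, 180, 180, 180].

## Interface

Orientations are given as [roll, pitch, yaw] about the fixed x, y, z axes, in that order (R = Rz(yaw) Ry(pitch) Rx(roll)).
In Python, from bench import * gives the robot as it stands.
- The arm moves only by the tool servo_tool, never from a script. Its argument "increments" is a list of rows, each an object of numbers: "jaw": the finger opening in cm, from 0 to 8.54; "tx", "ty", "tz": the shift along the world's x, y, z in cm; "twist": the turn about the world's z in degrees. A call has exactly 10 rows; each row is the pose to reach, as a shift and turn from the pose commanded when the call began; what a row does not reach only later rows make up. A row lasts 1/8 s, in which the tool goes at most 62.5 mm and 10.7 degrees, less where a joint would pass 70% of its speed; a pose out of reach is approached as far as the arm can. A call with a gripper value outside its range is refused whole. The fingers move at their own pace and stop on an object; "newtons" is the grip in N (left out, the last holds). Time passes only in rows, so rows that repeat a pose let the fingers close, or fill a call up. It gives the time, the measured TCP pose, the force, the opening and the grip force at its end, in the units of the state.
- state(): the state, without advancing time (a new reading comes with each control period).
- read_camera(name): name is "scene" or "side" or "wrist"; returns a dict with "pixels" (384x512x3 uint8, red, green, blue), "intrinsics" (3x3 intrinsics, pixels), "R" (3x3) and "t" (3): a world point X has camera coordinates R X + t; the wrist camera has in their place "hand_eye" (4x4, takes a point from camera to tool coordinates, whose origin is the TCP and whose axes are the flange's). Camera axes: x right, y down, z forward; pixel columns grow to the right and rows downward; lengths in mm; the calibration is good to about 2 mm. A picture is of the moment at which its call begins: read the wrist's pose just before it. There is no depth.
- hand_in(): hands the job in; it is judged then, once.
The state is a dict: "time_s": time; "joint_pos": joint angles; "dq": joint speeds; "tau": joint torques, N m; "eef_pos": TCP position; "ee_rot": TCP orientation; "wrist_force": force on the tool from outside, world axes, zero at the start; "ft_torque": the same for the moment, N m; "width": opening from 0.0 (shut) to 1.0 (fully open); "gripper_force": force on a finger pad.
Only numpy, scipy, OpenCV 4.12 (cv2) and the standard library are available. Lean on these libraries where they do the work, as an engineer would, in place of code of your own. Each camera call takes 0.05 s, during which the arm holds its last target. There are 200 camera calls.

## Task

The spindle of the little blue mould press has been wound right out of its thread and only rests on the mouth of the brass nut. Start it as a fitter would: turn the T-bar backward (anticlockwise seen from above) until the spindle drops down off the end of the thread, then turn it forward (clockwise) one full turn, and finish with the T-bar gripped between the fingers, holding the spindle started at that one turn without letting go. Leave the mug, the jar and the mould frame where they are.

Things in the scene. Friction and masses are not known exactly. Their poses are not given: they have to be found in the camera images.
- press: Blue cast mould press, fixed to the bench: base 150 x 240 x 20 mm, two steel columns along its y, crown 60 x 210 mm with its top 160 mm above the bench, brass nut in the middle of the crown, its mouth 168 mm above the bench. Origin: centre of the base's underside, z up; the spindle stands on this z axis.
- spindle: Upright steel spindle, 30 mm right-hand thread (clockwise from above screws it down), with a dark hub (38 mm diameter, top 20 mm above the bar's centre line) and a level T-bar. Origin: on the axis at the bar's centre line, about 230 mm above the bench; x along the bar to its red ball, z up. It only turns about z and moves along z, against 0.1 to 0.2 N m, and stays where it is left.
- platen (a joint): Height of spindle and platen (about 1 kg, carried only by the thread), m: 0 at the top of the nut's mouth (bar's centre line 236 mm above the bench). Starts between -0.002 and -0.005. Turned anticlockwise it climbs 6 mm a turn to about 0 and, at an unmarked angle, sinks to -0.006 within 0.3 s unless held up; turned on, it climbs again. One turn clockwise from there: -0.012.
- mould_frame: Aluminium mould frame, 66 x 88 x 24 mm with an orange rubber face, lying on the bed of the press between the columns; origin in the centre of its underside.
- mug: Dark blue mug, 80 mm diameter, 88 mm high, beside the press; origin in the centre of its underside.
- jar: White jar with an orange label and a green cap, 72 mm diameter, 115 mm high, beside the press; origin in the centre of its underside.
- bar_red (a point): Centre of the red ball (18 mm diameter) at one end of the T-bar, 85 mm from the spindle's axis. The bar is a round steel rod of 12 mm diameter, bare from the hub (19 mm from the axis) to the balls; the black ball is at the other end, 85 mm from the axis.

How it is judged (in metres and radians):
On the way, in this order (a step that is already met when the one before it is completed fails the run):
1. the spindle, turned backward, has climbed to the top of the nut's mouth (within 1.5 mm) (value of joint platen above -0.0015 m).
2. the thread has dropped: the spindle sinks faster than any turning could screw it down, to more than 3.5 mm below the top of the mouth (value of joint platen below -0.0035 m and velocity of joint platen below -0.008 m/s).
At the end, for the whole second after the job is handed in: The spindle is screwed one turn down from where it dropped (its height is 9.8 to 14.2 mm below the top of the mouth, that is within about a third of a turn), at rest, and the T-bar is gripped by the fingers with more than 10 N, the bar between the pads and not under the fingertips (value of joint platen between -0.0142 and -0.0098 m and contact force between the fingers and spindle above 10 N and z of the grasp point in the frame of spindle below 0.02 m and angular speed of spindle below 0.2 rad/s); the arm keeps its last pose, push and grip.
It fails at once if the mug is pushed more than 30 mm or tipped (distance of mug from where it was at the start of the episode above 0.03 m or angle between mug's own z axis and vertical above 0.5 rad).
It fails at once if the jar is pushed more than 30 mm or tipped (distance of jar from where it was at the start of the episode above 0.03 m or angle between jar's own z axis and vertical above 0.5 rad).
It fails at once if the mould frame is pushed more than 30 mm (distance of mould_frame from where it was at the start of the episode above 0.03 m).
It also fails if it takes over 67 s, if anything falls off the work surface, if the arm or the gripper's body presses on something with over 40 N, if the wrist force passes 120 N, or if a joint passes its speed limit or range.

## Working session

There is one attempt and no reset: what is moved stays moved. The work goes in short steps, Python scripts to look and compute and a tool call to move; the robot and the scene stay as the last step left them, time stands still between calls to the robot, and variables do not carry over. Pictures are saved under pics/ and viewed, at most 10 in all, crops included, and the job is handed in when it is done.

Besides the shell and the picture viewer there is one more tool, called after "Emit:" as name([rows], argument=value, ...), one row to a line, values as JSON. servo_tool: Moves the arm, as the interface text tells. Its arguments: {"type":"object","properties":{"increments":{"type":"array","items":{"type":"object","properties":{"jaw":{"type":"number"},"tx":{"type":"number"},"ty":{"type":"number"},"tz":{"type":"number"},"twist":{"type":"number"}}}},"newtons":{"type":"number"}},"required":["increments"]}

```bash
mkdir -p pics; cat > h.py <<'E'
from bench import *
import numpy as np, cv2
def snap(n,f):
    c=read_camera(n); cv2.imwrite('pics/'+f,c['pixels'][:,:,::-1]); return c
def ray(c,u,v):
    d=np.linalg.inv(c['intrinsics'])@[u,v,1.]; R=np.array(c['R']);o=-R.T@np.array(c['t']); return o,R.T@d
def onz(c,u,v,z):
    o,d=ray(c,u,v); return o+d*(z-o[2])/d[2]
def tri(a,b):
    A=np.zeros((3,3));y=np.zeros(3)
    for o,d in (a,b):
        d=d/np.linalg.norm(d);P=np.eye(3)-np.outer(d,d);A+=P;y+=P@o
    return np.linalg.solve(A,y)
def redmask(c):
    h=cv2.cvtColor(c['pixels'],cv2.COLOR_RGB2HSV)
    return (((h[...,0]<5)|(h[...,0]>174))&(h[...,1]>150)&(h[...,2]>70)).astype(np.uint8)
def blobs(m):
    n,_,s,ce=cv2.connectedComponentsWithStats(m)
    return [(int(s[i,4]),ce[i].round(1).tolist()) for i in range(1,n) if s[i,4]>15]
E
python3 - <<'E'
from h import *
a=snap('scene','s0.png');b=snap('side','d0.png')
for c in(a,b): print(blobs(redmask(c)), ray(c,256,192))
print(state())
E
```

```text
[(41, [234.6, 159.9]), (150, [48.7, 176.6])] (array([1116.03735864,  223.75197919,  886.39023012]), array([-0.56134687, -0.17391613, -0.80926806]))
[(41, [255.6, 194.0])] (array([ 563.23264473, -764.97493389,  787.23523705]), array([ 0.02826985,  0.81621134, -0.57782947]))
{'time_s': 0.1, 'joint_pos': array([-6.83924932e+01,  5.26097682e+00,  7.05744576e+01, -6.84131117e-04,
        1.04266194e+02, -3.25083046e+00]), 'dq': array([ 0.07295365, -0.05856979, -0.12304706, -0.00403446,  0.06121693,
        0.10043776]), 'tau': array([ 2.99717234e-03, -4.60217500e+01, -4.19218969e+01, -5.85378461e-05,
        1.05599529e-02,  4.28664208e-06]), 'eef_pos': array([ 252.11018666, -544.19519771,  230.24627644]), 'ee_rot': array([-1.79898497e+02, -5.10081391e-03,  2.48581647e+01]), 'wrist_force': array([-0.16817087,  0.48820668,  0.26045289]), 'ft_torque': array([-0.01967891, -0.00193234, -0.04578202]), 'gripper_force': 0.0, 'width': 0.9998694008711532}
```

```bash
python3 -c "
import cv2,numpy as np
cv2.imwrite('pics/both0.png',cv2.resize(np.vstack([cv2.imread('pics/s0.png')]),(800,600)))
cv2.imwrite('pics/both1.png',cv2.resize(np.vstack([cv2.imread('pics/d0.png')]),(800,600)))"
```

```text
(no output)
```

View pics/both0.png

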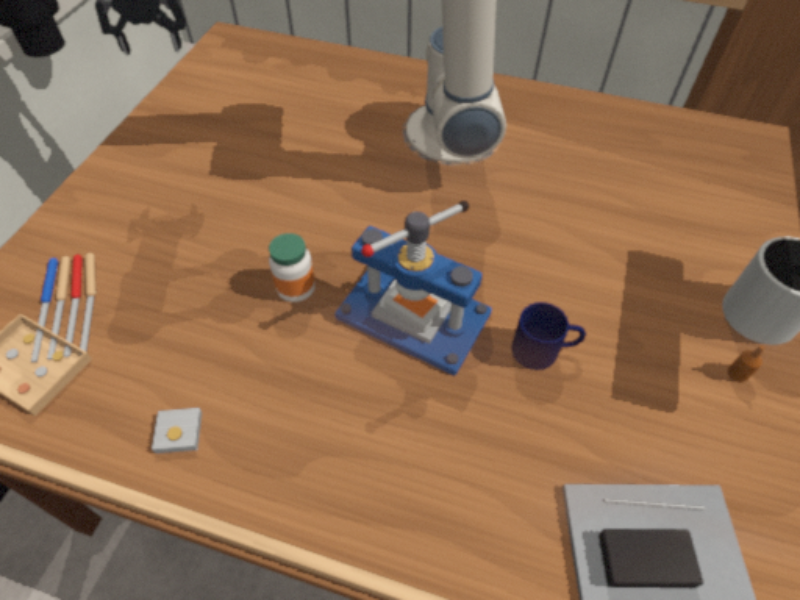

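View pics/both1.png

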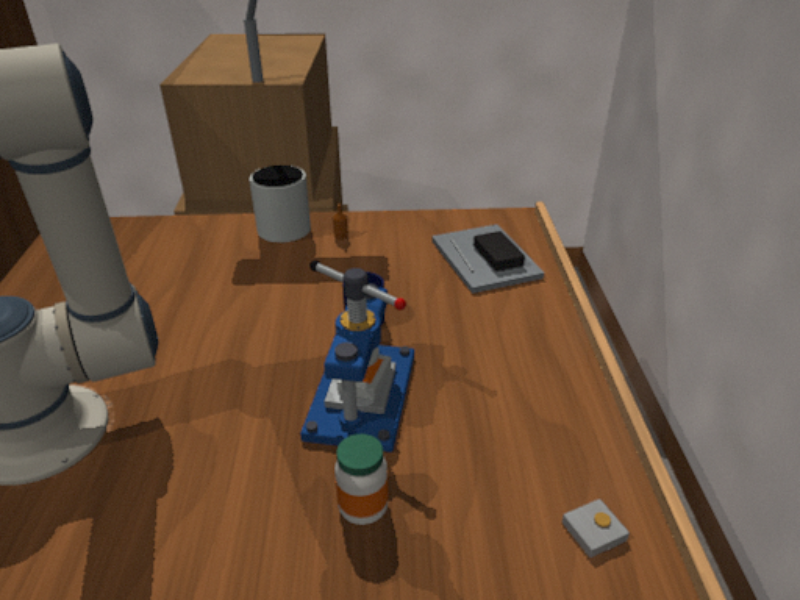

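The scene view shows the hub at about (417,220), red ball (367,250) and black ball (463,206). The side view shows the hub at (355,278), red ball (400,303) and black ball (315,266). All are in 800-px coordinates. The jar is near −y and the mug near +y.

```bash
python3 - <<'E'
from h import *
a=read_camera('scene');b=read_camera('side')
k=1.5625
def black(c,u,v):
    g=c['pixels'].max(2); m=np.zeros_like(g); u=int(u);v=int(v)
    m[v-8:v+9,u-8:u+9]=(g[v-8:v+9,u-8:u+9]<60); return blobs(m)
ba=black(a,463/k,206/k);bb=black(b,315/k,266/k);print(ba,bb)
pa=max(ba)[1];pb=max(bb)[1]
R=tri(ray(a,234.6,159.9),ray(b,255.6,194.0));B=tri(ray(a,*pa),ray(b,*pb))
print('red',R,'black',B,'mid',(R+B)/2,'len',np.linalg.norm(R-B),'yaw',np.degrees(np.arctan2(*(R-B)[1::-1])))
print('red z232',onz(a,234.6,159.9,232),onz(b,255.6,194,232)); print('blk z232',onz(a,*pa,232),onz(b,*pb,232))
print('hub',tri(ray(a,417/k,219/k),ray(b,355/k,277/k)))
def col(c,lo,hi):
    h=cv2.cvtColor(c['pixels'],cv2.COLOR_RGB2HSV); return blobs(cv2.inRange(h,lo,hi))
for c in(a,b): print('cap',col(c,(65,80,30),(95,255,255)),'brass',col(c,(18,140,120),(30,255,255)))
print('jar cap onz', onz(a,289/k,246/k,115),onz(b,361/k,453/k,115)); print('mug top',onz(a,543/k,320/k,88))
E
```

```text
[] [(31, [200.3, 169.4])]Traceback (most recent call last):
  File "<stdin>", line 8, in <module>
ValueError: max() iterable argument is empty
```

```bash
python3 - <<'E'
from h import *
a=read_camera('scene');b=read_camera('side')
k=1.5625
pa=(463.5/k,206/k);pb=(200.3,169.4)
R=tri(ray(a,234.6,159.9),ray(b,255.6,194.0));B=tri(ray(a,*pa),ray(b,*pb))
print('red',R,'black',B,'mid',(R+B)/2,'len',np.linalg.norm(R-B),'yaw',np.degrees(np.arctan2(*(R-B)[1::-1])))
print('hub',tri(ray(a,417/k,219/k),ray(b,355/k,277/k)))
print('jar cap onz', onz(a,289/k,246/k,115),onz(b,361/k,453/k,115)); print('mug top',onz(a,543/k,320/k,88))
# crown bolts/cols in scene
print('cols', onz(a,461/k,274/k,165),onz(a,371/k,237/k,165))
E
```

```text
red [590.20222694  10.37302081 231.80327907] black [458.06510432 121.76289671 230.30501721] mid [524.13366563  66.06795876 231.05414814] len 172.8298828848357 yaw -40.13045312016601
hub [523.94899125  64.71690002 244.95137205]
jar cap onz [ 530.94564459 -156.58448804  115.        ] [ 530.61538128 -167.18486433  115.        ]
mug top [529.09751986 283.75190554  88.        ]
cols [539.47658945 143.11873859 165.        ] [510.27121328 -14.09574466 165.        ]
```

Emit:
servo_tool([
  {"tz": 6, "jaw": 8.5},
  {"tz": 9, "tx": 2, "ty": 4},
  {"tz": 9, "tx": 4.5, "ty": 10, "twist": -8},
  {"tz": 9, "tx": 7, "ty": 15.5, "twist": -16},
  {"tz": 9, "tx": 9.5, "ty": 21, "twist": -24},
  {"tz": 9, "tx": 12, "ty": 26.5, "twist": -32},
  {"tz": 9, "tx": 14.5, "ty": 32, "twist": -40},
  {"tz": 9, "tx": 17, "ty": 37.5, "twist": -48},
  {"tz": 9, "tx": 19.5, "ty": 43, "twist": -56},
  {"tz": 9, "tx": 22, "ty": 48.5, "twist": -65},
], newtons=60)

```text
invalid input at $.increments[0]: expected keys jaw, tx, ty, tz, twist
```

Emit:
servo_tool([
  {"tz": 6, "jaw": 8.5, "tx": 0, "ty": 0, "twist": 0},
  {"tz": 9, "tx": 2, "ty": 4, "twist": 0, "jaw": 8.5},
  {"tz": 9, "tx": 4.5, "ty": 10, "twist": -8, "jaw": 8.5},
  {"tz": 9, "tx": 7, "ty": 15.5, "twist": -16, "jaw": 8.5},
  {"tz": 9, "tx": 9.5, "ty": 21, "twist": -24, "jaw": 8.5},
  {"tz": 9, "tx": 12, "ty": 26.5, "twist": -32, "jaw": 8.5},
  {"tz": 9, "tx": 14.5, "ty": 32, "twist": -40, "jaw": 8.5},
  {"tz": 9, "tx": 17, "ty": 37.5, "twist": -48, "jaw": 8.5},
  {"tz": 9, "tx": 19.5, "ty": 43, "twist": -56, "jaw": 8.5},
  {"tz": 9, "tx": 22, "ty": 48.5, "twist": -65, "jaw": 8.5},
], newtons=60)

```text
time_s: 1.55
eef_pos: [471.9, -59.4, 321.5]
ee_rot: [-180.0, -0.0, -40.1]
wrist_force: [0.5, 0.2, 0.3]
width: 0.997
gripper_force: 0.0
```

Emit:
servo_tool([
  {"tz": 0, "jaw": 8.5, "tx": 2.5, "ty": 5, "twist": 0},
  {"tz": 0, "jaw": 8.5, "tx": 4.5, "ty": 10, "twist": 0},
  {"tz": 0, "jaw": 8.5, "tx": 5.2, "ty": 12.5, "twist": 0},
  {"tz": 0, "jaw": 8.5, "tx": 5.2, "ty": 12.5, "twist": 0},
  {"tz": 0, "jaw": 8.5, "tx": 5.2, "ty": 12.5, "twist": 0},
  {"tz": 0, "jaw": 8.5, "tx": 5.2, "ty": 12.5, "twist": 0},
  {"tz": 0, "jaw": 8.5, "tx": 5.2, "ty": 12.5, "twist": 0},
  {"tz": 0, "jaw": 8.5, "tx": 5.2, "ty": 12.5, "twist": 0},
  {"tz": 0, "jaw": 8.5, "tx": 5.2, "ty": 12.5, "twist": 0},
  {"tz": 0, "jaw": 8.5, "tx": 5.2, "ty": 12.5, "twist": 0},
])

```text
time_s: 2.8
eef_pos: [523.4, 63.5, 321.3]
ee_rot: [-180.0, 0.0, -39.8]
wrist_force: [-0.5, -0.4, -0.7]
width: 0.993
gripper_force: 0.0
```

```bash
python3 - <<'E'
from h import *
s=state();print(s['eef_pos'],s['ee_rot'],s['joint_pos'])
c=snap('wrist','w0.png');print(np.round(c['hand_eye'],3).tolist(),np.round(c['intrinsics']).tolist(),blobs(redmask(c)))
E
```

```text
[523.43964511  63.54758615 321.278155  ] [-1.79997079e+02  2.53575687e-03 -3.98427853e+01] [ 3.22246716e+00 -3.82176323e+00  7.04082398e+01  4.21203131e-03
  1.13413382e+02  1.33066926e+02]
[[0.001, -0.959, -0.282, 71.934], [1.0, 0.0, 0.001, 0.082], [-0.001, -0.282, 0.959, -142.65], [0.0, 0.0, 0.0, 1.0]] [[319.0, 0.0, 256.0], [0.0, 319.0, 187.0], [0.0, 0.0, 1.0]] [(496, [253.2, 71.0])]
```

View pics/w0.png

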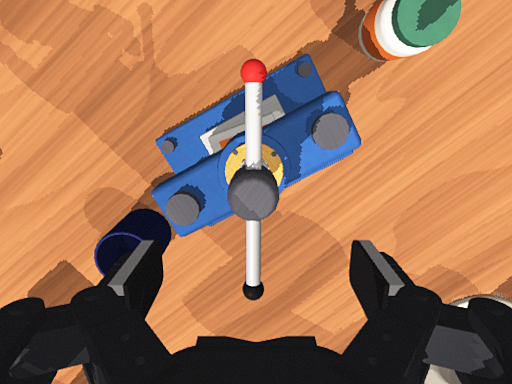

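The wrist view shows the bar lined up with the tool's x axis: red ball (253,71), black ball (253,291), hub top about (254,200). I'll measure the axis from these.

```bash
cat >> h.py <<'E'
from scipy.spatial.transform import Rotation as Ro
def wray(c,s,u,v):
    H=np.array(c['hand_eye']);d=np.linalg.inv(c['intrinsics'])@[u,v,1.];R=Ro.from_euler('xyz',s['ee_rot'],degrees=True).as_matrix()
    return s['eef_pos']+R@H[:3,3],R@H[:3,:3]@d
def wz(c,s,u,v,z):
    o,d=wray(c,s,u,v);return o+d*(z-o[2])/d[2]
E
python3 - <<'E'
from h import *
s=state();c=read_camera('wrist')
g=c['pixels'].max(2);m=np.zeros_like(g);m[275:305,235:270]=g[275:305,235:270]<60
print(blobs(m))
for z in(231,):
    r=wz(c,s,253.2,71,z);b=wz(c,s,253.3,291,z);print(r,b,(r+b)/2,np.linalg.norm(r-b),np.degrees(np.arctan2(*(r-b)[1::-1])))
hb=g[160:235,220:290]; mm=np.zeros_like(g)
h=cv2.cvtColor(c['pixels'],cv2.COLOR_RGB2HSV);mm[170:225,225:282]=((h[...,1]<60)&(h[...,2]<140))[170:225,225:282]
cn=max(cv2.findContours(mm,0,2)[0],key=cv2.contourArea);print(cv2.minEnclosingCircle(cn),wz(c,s,253.8,194,251))
E
```

```text
[(247, [253.1, 291.0])]
[590.97134857   9.21145504 231.        ] [457.36160634 120.94621359 231.        ] [524.16647746  65.07883431 231.        ] 174.17295854723966 -39.90496500517172
((253.22567749023438, 195.27842712402344), 29.50975799560547) [527.51523076  61.60157461 251.        ]
```

Emit:
servo_tool([
  {"tz": 0, "jaw": 6, "tx": 0.1, "ty": 0.2, "twist": 0},
  {"tz": 0, "jaw": 6, "tx": 0.1, "ty": 0.2, "twist": 0},
  {"tz": -2, "jaw": 6, "tx": 0.1, "ty": 0.2, "twist": 0},
  {"tz": -4, "jaw": 6, "tx": 0.1, "ty": 0.2, "twist": 0},
  {"tz": -6, "jaw": 6, "tx": 0.1, "ty": 0.2, "twist": 0},
  {"tz": -8, "jaw": 5.5, "tx": 0.1, "ty": 0.2, "twist": 0},
  {"tz": -10, "jaw": 5.5, "tx": 0.1, "ty": 0.2, "twist": 0},
  {"tz": -11, "jaw": 5.5, "tx": 0.1, "ty": 0.2, "twist": 0},
  {"tz": -11, "jaw": 5.5, "tx": 0.1, "ty": 0.2, "twist": 0},
  {"tz": -11, "jaw": 5.5, "tx": 0.1, "ty": 0.2, "twist": 0},
])

```text
time_s: 4.15
eef_pos: [524.8, 65.6, 212.3]
ee_rot: [-179.9, -0.1, -39.8]
wrist_force: [-0.4, 0.4, 1.2]
width: 0.646
gripper_force: 0.0
```

Emit:
servo_tool([
  {"tz": 0, "jaw": 5.5, "tx": 0, "ty": 0, "twist": 9},
  {"tz": 0, "jaw": 5.5, "tx": 0, "ty": 0, "twist": 18},
  {"tz": 0, "jaw": 5.5, "tx": 0, "ty": 0, "twist": 27},
  {"tz": 0, "jaw": 5.5, "tx": 0, "ty": 0, "twist": 36},
  {"tz": 0, "jaw": 5.5, "tx": 0, "ty": 0, "twist": 45},
  {"tz": 0, "jaw": 5.5, "tx": 0, "ty": 0, "twist": 54},
  {"tz": 0, "jaw": 5.5, "tx": 0, "ty": 0, "twist": 63},
  {"tz": 0, "jaw": 5.5, "tx": 0, "ty": 0, "twist": 72},
  {"tz": 0, "jaw": 5.5, "tx": 0, "ty": 0, "twist": 81},
  {"tz": 0, "jaw": 5.5, "tx": 0, "ty": 0, "twist": 90},
])

```text
time_s: 5.4
eef_pos: [524.5, 65.1, 212.9]
ee_rot: [179.9, -0.0, 50.4]
wrist_force: [-2.3, -2.5, 2.2]
width: 0.646
gripper_force: 4.2
```

```bash
cat > look.py <<'E'
from h import *
import sys
s=state();c=snap('wrist','w_%s.png'%sys.argv[1]);a=snap('scene','s_%s.png'%sys.argv[1]);b=snap('side','d_%s.png'%sys.argv[1])
print(s['time_s'],s['eef_pos'].round(1),s['ee_rot'].round(1),s['wrist_force'].round(1),s['width'],s['joint_pos'].round(1))
f=lambda c:[q[1] for q in sorted(blobs(redmask(c)),reverse=True)]
w=f(c);A=[q for q in f(a) if q[0]>100];B=f(b);print(w,A,B)
ax=np.array([524.2,65.3])
if A and B:
    p=tri(ray(a,*A[0]),ray(b,*B[0]));print('tri',p.round(1),'yaw',np.degrees(np.arctan2(*(p[:2]-ax)[::-1])))
if w:
    # height from radius 85 (ball visible to wrist)
    o,d=wray(c,s,*w[0]);
    for z in(225,230,236):
        p=o+d*(z-o[2])/d[2];print('w',z,np.linalg.norm(p[:2]-ax).round(1),np.degrees(np.arctan2(*(p[:2]-ax)[::-1])).round(1))
E
python3 look.py 1
```

```text
5.4 [524.5  65.1 212.9] [179.9  -0.   50.4] [-2.3 -2.5  2.2] 0.6457170931123283 [ 3.400e+00 -6.000e+00  8.360e+01 -1.000e-01  1.024e+02  4.300e+01]
[[445.7, 162.5]] [[250.9, 171.1]] [[263.5, 182.6]]
tri [610.2  55.5 232.1] yaw -6.5292975736725385
w 225 91.2 -10.9
w 230 89.0 -9.4
w 236 86.6 -7.4
```

Emit:
servo_tool([
  {"tz": 0, "jaw": 5.5, "tx": 0, "ty": 0, "twist": 8},
  {"tz": 0, "jaw": 5.5, "tx": 0, "ty": 0, "twist": 16},
  {"tz": 0, "jaw": 5.5, "tx": 0, "ty": 0, "twist": 24},
  {"tz": 0, "jaw": 5.5, "tx": 0, "ty": 0, "twist": 32},
  {"tz": 0, "jaw": 5.5, "tx": 0, "ty": 0, "twist": 40},
  {"tz": 0, "jaw": 5.5, "tx": 0, "ty": 0, "twist": 48},
  {"tz": 0, "jaw": 5.5, "tx": 0, "ty": 0, "twist": 56},
  {"tz": 0, "jaw": 5.5, "tx": 0, "ty": 0, "twist": 64},
  {"tz": 0, "jaw": 5.5, "tx": 0, "ty": 0, "twist": 72},
  {"tz": 0, "jaw": 5.5, "tx": 0, "ty": 0, "twist": 80},
])

```text
time_s: 6.8
eef_pos: [525.2, 64.8, 213.4]
ee_rot: [179.9, 0.2, 130.1]
wrist_force: [-0.4, -3.0, 6.2]
width: 0.648
gripper_force: 5.0
```

```bash
python3 look.py 2
```

```text
6.8 [525.2  64.8 213.4] [179.9   0.2 130.1] [-0.4 -3.   6.2] 0.648321517098623 [ 3.400e+00 -6.100e+00  8.360e+01 -1.000e-01  1.023e+02 -3.680e+01]
[[445.7, 164.2]] [[298.0, 160.9]] []
w 225 90.2 67.8
w 230 88.0 69.3
w 236 85.5 71.3
```

Emit:
servo_tool([
  {"tz": 0, "jaw": 5.5, "tx": 0, "ty": 0, "twist": 5},
  {"tz": 0, "jaw": 5.5, "tx": 0, "ty": 0, "twist": 10},
  {"tz": 0, "jaw": 5.5, "tx": 0, "ty": 0, "twist": 15},
  {"tz": 0, "jaw": 5.5, "tx": 0, "ty": 0, "twist": 20},
  {"tz": 0, "jaw": 5.5, "tx": 0, "ty": 0, "twist": 25},
  {"tz": 0, "jaw": 5.5, "tx": 0, "ty": 0, "twist": 30},
  {"tz": 0, "jaw": 5.5, "tx": 0, "ty": 0, "twist": 35},
  {"tz": 0, "jaw": 5.5, "tx": 0, "ty": 0, "twist": 40},
  {"tz": 0, "jaw": 5.5, "tx": 0, "ty": 0, "twist": 45},
  {"tz": 0, "jaw": 5.5, "tx": 0, "ty": 0, "twist": 50},
])

```text
time_s: 8.2
eef_pos: [524.9, 65.6, 212.9]
ee_rot: [180.0, 0.2, -179.9]
wrist_force: [-1.0, -1.6, 6.2]
width: 0.643
gripper_force: 5.0
```

```bash
python3 look.py 3
```

```text
8.2 [524.9  65.6 212.9] [ 180.     0.2 -179.9] [-1.  -1.6  6.2] 0.6431736615529343 [  3.4  -6.   83.6  -0.  102.3 -86.6]
[[445.9, 165.7]] [[302.1, 138.0]] [[208.9, 163.9]]
tri [478.6 139.6 234.8] yaw 121.55485885631656
w 225 89.6 117.9
w 230 87.5 119.4
w 236 85.0 121.4
```

Emit:
servo_tool([
  {"tz": 0, "jaw": 5.5, "tx": 0, "ty": 0, "twist": 4},
  {"tz": 0, "jaw": 5.5, "tx": 0, "ty": 0, "twist": 8},
  {"tz": 0, "jaw": 5.5, "tx": 0, "ty": 0, "twist": 12},
  {"tz": 0, "jaw": 5.5, "tx": 0, "ty": 0, "twist": 16},
  {"tz": 0, "jaw": 5.5, "tx": 0, "ty": 0, "twist": 20},
  {"tz": 0, "jaw": 5.5, "tx": 0, "ty": 0, "twist": 24},
  {"tz": 0, "jaw": 5.5, "tx": 0, "ty": 0, "twist": 28},
  {"tz": 0, "jaw": 5.5, "tx": 0, "ty": 0, "twist": 28},
  {"tz": 0, "jaw": 5.5, "tx": 0, "ty": 0, "twist": 28},
  {"tz": 0, "jaw": 5.5, "tx": 0, "ty": 0, "twist": 28},
])

```text
time_s: 9.6
eef_pos: [524.5, 65.5, 211.4]
ee_rot: [-180.0, 0.0, -151.9]
wrist_force: [-0.5, -2.8, 4.6]
width: 0.644
gripper_force: 2.9
```

```bash
python3 look.py 4
```

```text
9.6 [524.5  65.5 211.4] [-180.     0.  -151.9] [-0.5 -2.8  4.6] 0.6435522203678936 [   3.4   -6.    83.7   -0.   102.3 -114.6]
[[447.4, 165.2]] [] [[196.6, 170.8]]
w 225 89.6 146.6
w 230 87.4 148.2
w 236 85.0 150.2
```

Emit:
servo_tool([
  {"tz": 0, "jaw": 5.5, "tx": 0, "ty": 0, "twist": 4},
  {"tz": 0, "jaw": 5.5, "tx": 0, "ty": 0, "twist": 8},
  {"tz": 0, "jaw": 5.5, "tx": 0, "ty": 0, "twist": 12},
  {"tz": 0, "jaw": 5.5, "tx": 0, "ty": 0, "twist": 16},
  {"tz": 0, "jaw": 5.5, "tx": 0, "ty": 0, "twist": 20},
  {"tz": 0, "jaw": 5.5, "tx": 0, "ty": 0, "twist": 24},
  {"tz": 0, "jaw": 5.5, "tx": 0, "ty": 0, "twist": 28},
  {"tz": 0, "jaw": 5.5, "tx": 0, "ty": 0, "twist": 28},
  {"tz": 0, "jaw": 5.5, "tx": 0, "ty": 0, "twist": 28},
  {"tz": 0, "jaw": 5.5, "tx": 0, "ty": 0, "twist": 28},
])

```text
time_s: 11.0
eef_pos: [524.4, 65.4, 210.9]
ee_rot: [180.0, -0.0, -123.9]
wrist_force: [-0.4, -4.2, 1.7]
width: 0.642
gripper_force: 2.4
```

```bash
python3 look.py 5
```

```text
11.0 [524.4  65.4 210.9] [ 180.    -0.  -123.9] [-0.4 -4.2  1.7] 0.6423952295763192 [   3.4   -6.    83.7   -0.   102.3 -142.7]
[[446.2, 163.0]] [] [[190.8, 180.5]]
w 225 89.4 175.7
w 230 87.3 177.3
w 236 84.9 179.3
```

```bash
cat >> look.py <<'E'
if w and B:
    print('tri wrist-side',tri(ray(b,*B[0]),wray(c,s,*w[0])).round(1))
if w and A:
    print('tri wrist-scene',tri(ray(a,*A[0]),wray(c,s,*w[0])).round(1))
E
python3 look.py 6 | tail -1
python3 - <<'E'
from h import *
b=read_camera('side');ax=np.array([524.2,65.3])
for n,uv,ps in(('0',(255.6,194.0),-40),('1',(263.5,182.6),-7),('3',(208.9,163.9),121),('4',(196.6,170.8),150),('5',(190.8,180.5),179)):
    o,d=ray(b,*uv)
    print(n,[(z,np.round(np.linalg.norm(p[:2]-ax),1),np.degrees(np.arctan2(*(p[:2]-ax)[::-1])).round(1)) for z in(228,232,236) for p in[o+d*(z-o[2])/d[2]]])
E
```

```text
tri wrist-side [439.   66.3 236.2]
0 [(228, np.float64(81.1), np.float64(-36.5)), (232, np.float64(84.4), np.float64(-39.6)), (236, np.float64(87.9), np.float64(-42.5))]
1 [(228, np.float64(85.6), np.float64(-1.7)), (232, np.float64(85.7), np.float64(-5.7)), (236, np.float64(86.2), np.float64(-9.6))]
3 [(228, np.float64(100.5), np.float64(118.7)), (232, np.float64(94.5), np.float64(120.3)), (236, np.float64(88.5), np.float64(122.1))]
4 [(228, np.float64(95.8), np.float64(143.5)), (232, np.float64(91.5), np.float64(146.4)), (236, np.float64(87.4), np.float64(149.6))]
5 [(228, np.float64(88.8), np.float64(170.8)), (232, np.float64(87.2), np.float64(174.6)), (236, np.float64(85.9), np.float64(178.6))]
```

Emit:
servo_tool([
  {"tz": 0, "jaw": 5.5, "tx": 0, "ty": 0, "twist": -10},
  {"tz": 0, "jaw": 5.5, "tx": 0, "ty": 0, "twist": -20},
  {"tz": 1, "jaw": 5.5, "tx": 0, "ty": 0, "twist": -30},
  {"tz": 4, "jaw": 6.5, "tx": 0, "ty": 0, "twist": -35},
  {"tz": 8, "jaw": 6.5, "tx": 0, "ty": 0, "twist": -40},
  {"tz": 10, "jaw": 6.5, "tx": 0, "ty": 0, "twist": -50},
  {"tz": 10, "jaw": 6.5, "tx": 0, "ty": 0, "twist": -60},
  {"tz": 10, "jaw": 6.5, "tx": 0, "ty": 0, "twist": -70},
  {"tz": 10, "jaw": 6.5, "tx": 0, "ty": 0, "twist": -80},
  {"tz": 10, "jaw": 6.5, "tx": 0, "ty": 0, "twist": -90},
])

```text
time_s: 12.6
eef_pos: [524.3, 66.9, 310.7]
ee_rot: [179.9, -0.1, 145.9]
wrist_force: [0.4, -0.2, -0.2]
width: 0.765
gripper_force: 0.0
```

Emit:
servo_tool([
  {"tz": 0, "jaw": 6.5, "tx": 0, "ty": 0, "twist": -10},
  {"tz": 0, "jaw": 6.5, "tx": 0, "ty": 0, "twist": -20},
  {"tz": 0, "jaw": 6.5, "tx": 0, "ty": 0, "twist": -30},
  {"tz": 0, "jaw": 6.5, "tx": 0, "ty": 0, "twist": -40},
  {"tz": 0, "jaw": 6.5, "tx": 0, "ty": 0, "twist": -50},
  {"tz": 0, "jaw": 6.5, "tx": 0, "ty": 0, "twist": -60},
  {"tz": 0, "jaw": 6.5, "tx": 0, "ty": 0, "twist": -70},
  {"tz": 0, "jaw": 6.5, "tx": 0, "ty": 0, "twist": -80},
  {"tz": 0, "jaw": 6.5, "tx": 0, "ty": 0, "twist": -90},
  {"tz": 0, "jaw": 6.5, "tx": 0, "ty": 0, "twist": -100},
])

```text
time_s: 13.85
eef_pos: [524.3, 66.9, 310.7]
ee_rot: [-179.9, -0.0, 45.9]
wrist_force: [-0.5, 0.2, 0.4]
width: 0.76
gripper_force: 0.0
```

Emit:
servo_tool([
  {"tz": 0, "jaw": 5.5, "tx": 0, "ty": 0, "twist": -10},
  {"tz": 0, "jaw": 5.5, "tx": 0, "ty": 0, "twist": -20},
  {"tz": 0, "jaw": 5.5, "tx": 0, "ty": 0, "twist": -31},
  {"tz": 0, "jaw": 5.5, "tx": 0, "ty": 0, "twist": -31},
  {"tz": -2.5, "jaw": 5.5, "tx": 0, "ty": 0, "twist": -31},
  {"tz": -5, "jaw": 5.5, "tx": 0, "ty": 0, "twist": -31},
  {"tz": -7.5, "jaw": 5.5, "tx": 0, "ty": 0, "twist": -31},
  {"tz": -9, "jaw": 5.5, "tx": 0, "ty": 0, "twist": -31},
  {"tz": -10, "jaw": 5.5, "tx": 0, "ty": 0, "twist": -31},
  {"tz": -10, "jaw": 5.5, "tx": 0, "ty": 0, "twist": -31},
])

```text
time_s: 15.1
eef_pos: [524.3, 65.7, 210.9]
ee_rot: [-180.0, 0.0, 15.2]
wrist_force: [-0.3, 0.2, 0.4]
width: 0.639
gripper_force: 0.0
```

```bash
python3 look.py 7
```

```text
15.1 [524.3  65.7 210.9] [-180.     0.    15.2] [-0.3  0.2  0.4] 0.6390119984526687 [  3.4  -6.   83.7   0.  102.3  78.2]
[] [] [[190.8, 180.6]]
```

Emit:
servo_tool([
  {"tz": 0, "jaw": 5.5, "tx": 0, "ty": 0, "twist": 10},
  {"tz": 0, "jaw": 5.5, "tx": 0, "ty": 0, "twist": 20},
  {"tz": 0, "jaw": 5.5, "tx": 0, "ty": 0, "twist": 30},
  {"tz": 0, "jaw": 5.5, "tx": 0, "ty": 0, "twist": 38},
  {"tz": 0, "jaw": 5.5, "tx": 0, "ty": 0, "twist": 44},
  {"tz": 0, "jaw": 5.5, "tx": 0, "ty": 0, "twist": 50},
  {"tz": 0, "jaw": 5.5, "tx": 0, "ty": 0, "twist": 56},
  {"tz": 0, "jaw": 5.5, "tx": 0, "ty": 0, "twist": 60},
  {"tz": 0, "jaw": 5.5, "tx": 0, "ty": 0, "twist": 60},
  {"tz": 0, "jaw": 5.5, "tx": 0, "ty": 0, "twist": 60},
])

```text
time_s: 16.5
eef_pos: [524.6, 65.1, 211.6]
ee_rot: [180.0, 0.0, 75.1]
wrist_force: [-0.9, -3.4, -1.4]
width: 0.642
gripper_force: 1.9
```

```bash
cat >> look.py <<'E'
for n,cc,P in(('side',b,B),('scene',a,A)):
    if P:
        o,d=ray(cc,*P[0])
        print(n,[(z,np.linalg.norm(p[:2]-ax).round(1),np.degrees(np.arctan2(*(p[:2]-ax)[::-1])).round(1)) for z in(230,236) for p in[o+d*(z-o[2])/d[2]]])
E
python3 look.py 8
```

```text
16.5 [524.6  65.1 211.6] [180.    0.   75.1] [-0.9 -3.4 -1.4] 0.6415523877279703 [ 3.400e+00 -6.000e+00  8.370e+01 -1.000e-01  1.023e+02  1.840e+01]
[[112.2, 363.0]] [] [[191.8, 189.0]]
w 225 92.9 -155.3
w 230 87.6 -156.7
w 236 81.2 -158.6
tri wrist-side [444.8  33.6 233.9]
side [(230, np.float64(85.5), np.float64(-163.3)), (236, np.float64(87.1), np.float64(-157.6))]
```

```bash
python3 -c "
import cv2,numpy as np
w=cv2.imread('pics/w_8.png')
p=lambda n:cv2.resize(cv2.imread(n)[140:260,150:300],(400,320),interpolation=cv2.INTER_CUBIC)
q=np.hstack([p('pics/d_6.png'),p('pics/d_8.png')])
cv2.imwrite('pics/v8.png',np.vstack([q,cv2.resize(np.hstack([w[:360],cv2.imread('pics/w_5.png')[:360]]),(800,280))]))"
```

```text
(no output)
```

View pics/v8.png

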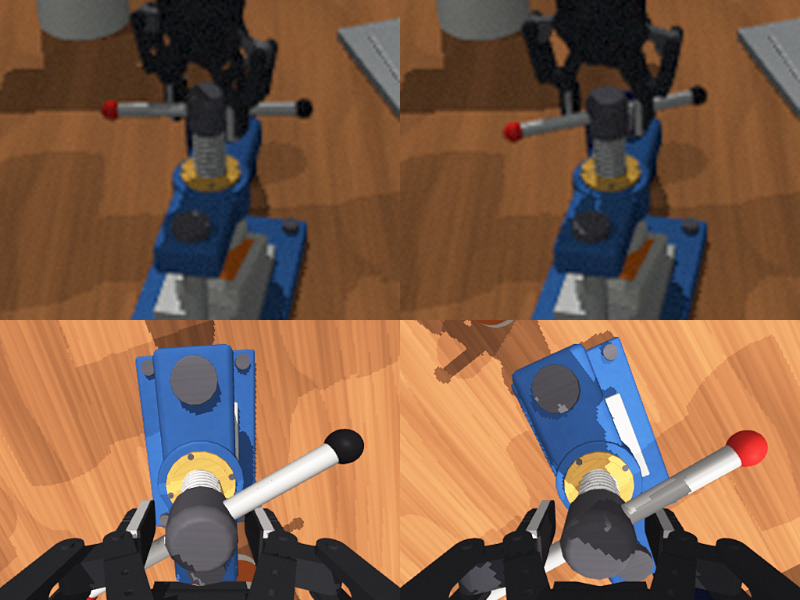

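The crops show the bar's midpoint in the side view about 5 px (2.7x scale) lower than before, which suggests the drop has happened. I'll check it with the black ball.

```bash
cat > mid.py <<'E'
from h import *
import sys
b=read_camera('side');im0=cv2.imread
ax=np.array([524.2,65.3])
def px(p,R=np.array(b['R']),t=np.array(b['t'])):
    q=b['intrinsics']@(R@p+t);return q[:2]/q[2]
for n in sys.argv[1:]:
    im=im0('pics/d_%s.png'%n)[:,:,::-1];c={'pixels':np.ascontiguousarray(im)}
    r=np.array(max(blobs(redmask(c)))[1])
    # model: red/black balls at +-85 at yaw a, height z; black seen by darkness near the prediction
    a=np.radians(float(input()));e=np.array([np.cos(a),np.sin(a)])*85
    for z in(230,232,234,236):
        k=px(np.r_[ax-e,z]);u,v=k.round().astype(int)
        g=im.max(2);m=np.zeros_like(g);m[v-9:v+10,u-9:u+10]=g[v-9:v+10,u-9:u+10]<70
        print(n,z,'red pred',px(np.r_[ax+e,z]).round(1),'got',r,'black pred',k.round(1),'got',blobs(m))
E
printf '179.3\n-162.1\n' | python3 mid.py 6 8
python3 - <<'E'
from h import *
s=state();c=read_camera('wrist');b=read_camera('side');ax=np.array([524.2,65.3])
g=c['pixels'].max(2);m=np.zeros_like(g);m[130:200,405:480]=g[130:200,405:480]<60
q=max(blobs(m));print(q)
for z in(230,233,236):
    p=wz(c,s,*q[1],z);print(z,np.linalg.norm(p[:2]-ax),np.degrees(np.arctan2(*(p[:2]-ax)[::-1])))
E
```

```text
6 230 red pred [191.4 182.9] got [190.9 180.6] black pred [263.2 181.5] got [(36, [263.3, 180.3])]
6 232 red pred [191.3 182.2] got [190.9 180.6] black pred [263.2 180.8] got [(36, [263.3, 180.3])]
6 234 red pred [191.2 181.4] got [190.9 180.6] black pred [263.2 180.1] got [(36, [263.3, 180.3])]
6 236 red pred [191.1 180.7] got [190.9 180.6] black pred [263.2 179.4] got [(36, [263.3, 180.3])]
8 230 red pred [192.2 189.4] got [191.8 189. ] black pred [260.9 175.3] got [(34, [261.4, 175.4])]
8 232 red pred [192.1 188.7] got [191.8 189. ] black pred [260.9 174.6] got [(34, [261.4, 175.4])]
8 234 red pred [192. 188.] got [191.8 189. ] black pred [260.9 173.9] got [(34, [261.4, 175.4])]
8 236 red pred [191.9 187.2] got [191.8 189. ] black pred [260.9 173.2] got [(34, [261.4, 175.4])]
(1509, [442.7, 160.9])
230 87.45184587869382 16.54459437049736
233 86.26300345237311 17.515348287320858
236 85.09961136521206 18.51293744458801
```

Emit:
servo_tool([
  {"tz": 0, "jaw": 5.5, "tx": 0, "ty": 0, "twist": -10},
  {"tz": 0, "jaw": 5.5, "tx": 0, "ty": 0, "twist": -20},
  {"tz": 0, "jaw": 5.5, "tx": 0, "ty": 0, "twist": -30},
  {"tz": 0, "jaw": 5.5, "tx": 0, "ty": 0, "twist": -40},
  {"tz": 0, "jaw": 5.5, "tx": 0, "ty": 0, "twist": -40},
  {"tz": 2, "jaw": 6.5, "tx": 0, "ty": 0, "twist": -40},
  {"tz": 5, "jaw": 6.5, "tx": 0, "ty": 0, "twist": -40},
  {"tz": 8, "jaw": 6.5, "tx": 0, "ty": 0, "twist": -40},
  {"tz": 10, "jaw": 6.5, "tx": 0, "ty": 0, "twist": -40},
  {"tz": 10, "jaw": 6.5, "tx": 0, "ty": 0, "twist": -40},
])

```text
time_s: 18.05
eef_pos: [525.0, 66.1, 313.4]
ee_rot: [179.9, -0.2, 35.4]
wrist_force: [0.3, -0.3, -0.8]
width: 0.761
gripper_force: 0.0
```

```bash
python3 look.py 9; echo -162.1 | python3 mid.py 9;  python3 - <<'E'
from h import *
a=read_camera('scene')
E
```

```text
18.05 [525.   66.1 313.4] [179.9  -0.2  35.4] [ 0.3 -0.3 -0.8] 0.7609947253802631 [  3.5  -4.   71.4   0.  112.4  58.1]
[[223.7, 292.5]] [] [[191.9, 188.9]]
w 225 90.5 -161.6
w 230 87.0 -161.9
w 236 82.9 -162.3
tri wrist-side [442.8  38.7 231.8]
side [(230, np.float64(85.2), np.float64(-163.5)), (236, np.float64(86.8), np.float64(-157.8))]
9 230 red pred [192.2 189.4] got [191.9 188.9] black pred [260.9 175.3] got [(34, [261.4, 175.4])]
9 232 red pred [192.1 188.7] got [191.9 188.9] black pred [260.9 174.6] got [(34, [261.4, 175.4])]
9 234 red pred [192. 188.] got [191.9 188.9] black pred [260.9 173.9] got [(34, [261.4, 175.4])]
9 236 red pred [191.9 187.2] got [191.9 188.9] black pred [260.9 173.2] got [(34, [261.4, 175.4])]
```

The spindle is down about 5 mm and stays there without contact, so it has dropped. Next I swing the tool round, re-straddle the hub, grip it and turn clockwise.

Emit:
servo_tool([
  {"tz": 0, "jaw": 6, "tx": 0, "ty": 0, "twist": 10},
  {"tz": 0, "jaw": 6, "tx": 0, "ty": 0, "twist": 20},
  {"tz": 0, "jaw": 6, "tx": 0, "ty": 0, "twist": 30},
  {"tz": 0, "jaw": 6, "tx": 0, "ty": 0, "twist": 40},
  {"tz": 0, "jaw": 6, "tx": 0, "ty": 0, "twist": 50},
  {"tz": 0, "jaw": 6, "tx": 0, "ty": 0, "twist": 60},
  {"tz": 0, "jaw": 6, "tx": 0, "ty": 0, "twist": 70},
  {"tz": 0, "jaw": 6, "tx": 0, "ty": 0, "twist": 80},
  {"tz": 0, "jaw": 6, "tx": 0, "ty": 0, "twist": 90},
  {"tz": 0, "jaw": 6, "tx": 0, "ty": 0, "twist": 100},
])

```text
time_s: 19.55
eef_pos: [524.2, 65.6, 310.2]
ee_rot: [-179.9, -0.1, 135.5]
wrist_force: [0.5, 0.0, -0.0]
width: 0.704
gripper_force: 0.0
```

Emit:
servo_tool([
  {"tz": 0, "jaw": 6, "tx": 0, "ty": 0, "twist": 10},
  {"tz": 0, "jaw": 6, "tx": 0, "ty": 0, "twist": 20},
  {"tz": 0, "jaw": 6, "tx": 0, "ty": 0, "twist": 30},
  {"tz": 0, "jaw": 6, "tx": 0, "ty": 0, "twist": 40},
  {"tz": 0, "jaw": 6, "tx": 0, "ty": 0, "twist": 50},
  {"tz": 0, "jaw": 6, "tx": 0, "ty": 0, "twist": 60},
  {"tz": 0, "jaw": 6, "tx": 0, "ty": 0, "twist": 70},
  {"tz": 0, "jaw": 6, "tx": 0, "ty": 0, "twist": 80},
  {"tz": 0, "jaw": 6, "tx": 0, "ty": 0, "twist": 90},
  {"tz": 0, "jaw": 6, "tx": 0, "ty": 0, "twist": 90},
])

```text
time_s: 20.8
eef_pos: [524.3, 65.6, 310.4]
ee_rot: [179.9, -0.1, -134.9]
wrist_force: [0.0, 0.3, 0.1]
width: 0.7
gripper_force: 0.0
```

Emit:
servo_tool([
  {"tz": -2, "jaw": 5.5, "tx": 0, "ty": 0, "twist": 0},
  {"tz": -4, "jaw": 5.5, "tx": 0, "ty": 0, "twist": 0},
  {"tz": -6, "jaw": 5.5, "tx": 0, "ty": 0, "twist": 0},
  {"tz": -8, "jaw": 5.5, "tx": 0, "ty": 0, "twist": 0},
  {"tz": -9, "jaw": 5.5, "tx": 0, "ty": 0, "twist": 0},
  {"tz": -10, "jaw": 5.5, "tx": 0, "ty": 0, "twist": 0},
  {"tz": -10, "jaw": 5.5, "tx": 0, "ty": 0, "twist": 0},
  {"tz": -10, "jaw": 4.5, "tx": 0, "ty": 0, "twist": 0},
  {"tz": -10, "jaw": 4.2, "tx": 0, "ty": 0, "twist": 0},
  {"tz": -10, "jaw": 4.2, "tx": 0, "ty": 0, "twist": 0},
])

```text
time_s: 22.05
eef_pos: [524.6, 65.6, 211.8]
ee_rot: [-180.0, 0.0, -134.8]
wrist_force: [-0.8, -0.3, 0.4]
width: 0.493
gripper_force: 0.0
```

Emit:
servo_tool([
  {"tz": 0, "jaw": 3.5, "tx": 0, "ty": 0, "twist": 0},
  {"tz": 0, "jaw": 3, "tx": 0, "ty": 0, "twist": 0},
  {"tz": 0, "jaw": 3, "tx": 0, "ty": 0, "twist": 0},
  {"tz": 0, "jaw": 3, "tx": 0, "ty": 0, "twist": 0},
  {"tz": 0, "jaw": 3, "tx": 0, "ty": 0, "twist": 0},
  {"tz": 0, "jaw": 3, "tx": 0, "ty": 0, "twist": 0},
  {"tz": 0, "jaw": 3, "tx": 0, "ty": 0, "twist": 0},
  {"tz": 0, "jaw": 3, "tx": 0, "ty": 0, "twist": 0},
  {"tz": 0, "jaw": 3, "tx": 0, "ty": 0, "twist": 0},
  {"tz": 0, "jaw": 3, "tx": 0, "ty": 0, "twist": 0},
], newtons=50)

```text
time_s: 23.3
eef_pos: [525.2, 65.0, 212.1]
ee_rot: [-179.9, 0.1, -134.9]
wrist_force: [3.5, -3.3, 2.5]
width: 0.43
gripper_force: 50.2
```

```bash
python3 look.py 10
```

```text
23.3 [525.2  65.  212.1] [-1.799e+02  1.000e-01 -1.349e+02] [ 3.5 -3.3  2.5] 0.42971616963481896 [ 3.400e+00 -6.000e+00  8.360e+01 -1.000e-01  1.022e+02 -1.317e+02]
[[364.7, 80.1]] [] [[191.8, 188.8]]
w 225 86.3 -163.0
w 230 85.4 -162.1
w 236 84.3 -161.0
tri wrist-side [443.1  38.7 231.9]
side [(230, np.float64(85.3), np.float64(-163.8)), (236, np.float64(86.9), np.float64(-158.1))]
```

Emit:
servo_tool([
  {"tz": -0.02, "jaw": 3, "tx": 0, "ty": 0, "twist": -9},
  {"tz": -0.03, "jaw": 3, "tx": 0, "ty": 0, "twist": -18},
  {"tz": -0.05, "jaw": 3, "tx": 0, "ty": 0, "twist": -27},
  {"tz": -0.06, "jaw": 3, "tx": 0, "ty": 0, "twist": -36},
  {"tz": -0.08, "jaw": 3, "tx": 0, "ty": 0, "twist": -45},
  {"tz": -0.09, "jaw": 3, "tx": 0, "ty": 0, "twist": -54},
  {"tz": -0.11, "jaw": 3, "tx": 0, "ty": 0, "twist": -63},
  {"tz": -0.12, "jaw": 3, "tx": 0, "ty": 0, "twist": -72},
  {"tz": -0.14, "jaw": 3, "tx": 0, "ty": 0, "twist": -81},
  {"tz": -0.15, "jaw": 3, "tx": 0, "ty": 0, "twist": -90},
])

```text
time_s: 24.7
eef_pos: [525.2, 64.7, 210.6]
ee_rot: [180.0, 0.2, 134.8]
wrist_force: [3.5, -4.5, 3.0]
width: 0.425
gripper_force: 50.3
```

```bash
python3 look.py 11
```

```text
24.7 [525.2  64.7 210.6] [180.    0.2 134.8] [ 3.5 -4.5  3. ] 0.4253546369645519 [ 3.400e+00 -6.000e+00  8.380e+01 -1.000e-01  1.021e+02 -4.140e+01]
[[364.4, 79.7]] [[303.5, 146.9]] []
w 225 85.8 105.9
w 230 84.9 106.8
w 236 83.8 107.9
tri wrist-scene [500.2 147.7 226.6]
scene [(230, np.float64(85.6), np.float64(104.1)), (236, np.float64(85.1), np.float64(100.4))]
```

The bar follows without slipping. I'll continue clockwise.

Emit:
servo_tool([
  {"tz": -0.02, "jaw": 3, "tx": 0, "ty": 0, "twist": -9},
  {"tz": -0.03, "jaw": 3, "tx": 0, "ty": 0, "twist": -18},
  {"tz": -0.05, "jaw": 3, "tx": 0, "ty": 0, "twist": -27},
  {"tz": -0.06, "jaw": 3, "tx": 0, "ty": 0, "twist": -36},
  {"tz": -0.08, "jaw": 3, "tx": 0, "ty": 0, "twist": -45},
  {"tz": -0.09, "jaw": 3, "tx": 0, "ty": 0, "twist": -54},
  {"tz": -0.11, "jaw": 3, "tx": 0, "ty": 0, "twist": -63},
  {"tz": -0.12, "jaw": 3, "tx": 0, "ty": 0, "twist": -72},
  {"tz": -0.14, "jaw": 3, "tx": 0, "ty": 0, "twist": -81},
  {"tz": -0.15, "jaw": 3, "tx": 0, "ty": 0, "twist": -90},
])

```text
time_s: 26.1
eef_pos: [525.0, 64.9, 209.2]
ee_rot: [179.9, -0.0, 44.8]
wrist_force: [4.5, -4.8, 4.7]
width: 0.429
gripper_force: 50.4
```

Emit:
servo_tool([
  {"tz": -0.02, "jaw": 3, "tx": 0, "ty": 0, "twist": -9},
  {"tz": -0.03, "jaw": 3, "tx": 0, "ty": 0, "twist": -18},
  {"tz": -0.05, "jaw": 3, "tx": 0, "ty": 0, "twist": -27},
  {"tz": -0.06, "jaw": 3, "tx": 0, "ty": 0, "twist": -36},
  {"tz": -0.08, "jaw": 3, "tx": 0, "ty": 0, "twist": -45},
  {"tz": -0.09, "jaw": 3, "tx": 0, "ty": 0, "twist": -54},
  {"tz": -0.11, "jaw": 3, "tx": 0, "ty": 0, "twist": -63},
  {"tz": -0.12, "jaw": 3, "tx": 0, "ty": 0, "twist": -72},
  {"tz": -0.14, "jaw": 3, "tx": 0, "ty": 0, "twist": -81},
  {"tz": -0.15, "jaw": 3, "tx": 0, "ty": 0, "twist": -90},
])

```text
time_s: 27.35
eef_pos: [525.1, 65.1, 207.7]
ee_rot: [-179.9, -0.1, -45.2]
wrist_force: [3.4, -4.2, 2.9]
width: 0.427
gripper_force: 50.3
```

```bash
python3 look.py 12
```

```text
27.35 [525.1  65.1 207.7] [-1.799e+02 -1.000e-01 -4.520e+01] [ 3.4 -4.2  2.9] 0.42680252645773736 [  3.4  -6.   84.1  -0.  101.8 138.6]
[[364.1, 79.5]] [[229.9, 146.5]] [[237.9, 203.8]]
tri [549.7 -16.1 225.4] yaw -72.60728308549265
w 225 87.4 -72.5
w 230 86.5 -71.6
w 236 85.4 -70.5
tri wrist-side [549.9 -17.5 227. ]
tri wrist-scene [550.4 -17.4 224.5]
side [(230, np.float64(89.9), np.float64(-74.0)), (236, np.float64(97.6), np.float64(-75.2))]
scene [(230, np.float64(85.7), np.float64(-68.9)), (236, np.float64(85.7), np.float64(-65.2))]
```

270° is done. A lift and half-turn regrasp gives the last quarter.

Emit:
servo_tool([
  {"tz": 0, "jaw": 6, "tx": 0, "ty": 0, "twist": 0},
  {"tz": 0, "jaw": 6, "tx": 0, "ty": 0, "twist": 0},
  {"tz": 0, "jaw": 6, "tx": 0, "ty": 0, "twist": 0},
  {"tz": 2, "jaw": 6, "tx": 0, "ty": 0, "twist": 0},
  {"tz": 5, "jaw": 6, "tx": 0, "ty": 0, "twist": 0},
  {"tz": 8, "jaw": 6, "tx": 0, "ty": 0, "twist": 0},
  {"tz": 10, "jaw": 6, "tx": 0, "ty": 0, "twist": 5},
  {"tz": 10, "jaw": 6, "tx": 0, "ty": 0, "twist": 15},
  {"tz": 10, "jaw": 6, "tx": 0, "ty": 0, "twist": 25},
  {"tz": 10, "jaw": 6, "tx": 0, "ty": 0, "twist": 35},
])

```text
time_s: 28.75
eef_pos: [524.3, 65.8, 306.6]
ee_rot: [-180.0, 0.0, -9.5]
wrist_force: [-0.7, -0.3, 0.3]
width: 0.701
gripper_force: 0.0
```

Emit:
servo_tool([
  {"tz": 0, "jaw": 6, "tx": 0, "ty": 0, "twist": 10},
  {"tz": 0, "jaw": 6, "tx": 0, "ty": 0, "twist": 20},
  {"tz": 0, "jaw": 6, "tx": 0, "ty": 0, "twist": 30},
  {"tz": 0, "jaw": 6, "tx": 0, "ty": 0, "twist": 40},
  {"tz": 0, "jaw": 6, "tx": 0, "ty": 0, "twist": 50},
  {"tz": 0, "jaw": 6, "tx": 0, "ty": 0, "twist": 60},
  {"tz": 0, "jaw": 6, "tx": 0, "ty": 0, "twist": 70},
  {"tz": 0, "jaw": 6, "tx": 0, "ty": 0, "twist": 80},
  {"tz": 0, "jaw": 6, "tx": 0, "ty": 0, "twist": 90},
  {"tz": 0, "jaw": 6, "tx": 0, "ty": 0, "twist": 100},
])

```text
time_s: 30.0
eef_pos: [524.3, 65.8, 306.6]
ee_rot: [-180.0, -0.0, 90.5]
wrist_force: [0.3, -0.5, -0.0]
width: 0.701
gripper_force: 0.0
```

Emit:
servo_tool([
  {"tz": 0, "jaw": 6, "tx": 0, "ty": 0, "twist": 9},
  {"tz": 0, "jaw": 6, "tx": 0, "ty": 0, "twist": 18},
  {"tz": 0, "jaw": 5.5, "tx": 0, "ty": 0, "twist": 18},
  {"tz": -2, "jaw": 5.5, "tx": 0, "ty": 0, "twist": 18},
  {"tz": -4, "jaw": 5.5, "tx": 0, "ty": 0, "twist": 18},
  {"tz": -6, "jaw": 5.5, "tx": 0, "ty": 0, "twist": 18},
  {"tz": -8, "jaw": 5.5, "tx": 0, "ty": 0, "twist": 18},
  {"tz": -9.5, "jaw": 5.5, "tx": 0, "ty": 0, "twist": 18},
  {"tz": -10.2, "jaw": 5.5, "tx": 0, "ty": 0, "twist": 18},
  {"tz": -10.2, "jaw": 4.5, "tx": 0, "ty": 0, "twist": 18},
])

```text
time_s: 31.25
eef_pos: [524.3, 65.6, 204.6]
ee_rot: [-180.0, -0.0, 108.1]
wrist_force: [1.1, -0.4, -0.0]
width: 0.529
gripper_force: 0.0
```

Emit:
servo_tool([
  {"tz": 0, "jaw": 3.5, "tx": 0, "ty": 0, "twist": 0},
  {"tz": 0, "jaw": 3, "tx": 0, "ty": 0, "twist": 0},
  {"tz": 0, "jaw": 3, "tx": 0, "ty": 0, "twist": 0},
  {"tz": 0, "jaw": 3, "tx": 0, "ty": 0, "twist": 0},
  {"tz": 0, "jaw": 3, "tx": 0, "ty": 0, "twist": 0},
  {"tz": 0, "jaw": 3, "tx": 0, "ty": 0, "twist": 0},
  {"tz": 0, "jaw": 3, "tx": 0, "ty": 0, "twist": 0},
  {"tz": 0, "jaw": 3, "tx": 0, "ty": 0, "twist": 0},
  {"tz": 0, "jaw": 3, "tx": 0, "ty": 0, "twist": 0},
  {"tz": 0, "jaw": 3, "tx": 0, "ty": 0, "twist": 0},
], newtons=50)

```text
time_s: 32.5
eef_pos: [524.9, 65.7, 205.6]
ee_rot: [179.9, 0.0, 108.2]
wrist_force: [3.5, 1.3, 5.4]
width: 0.432
gripper_force: 50.8
```

```bash
python3 look.py 13
```

```text
32.5 [524.9  65.7 205.6] [179.9   0.  108.2] [3.5 1.3 5.4] 0.4323896998599911 [  3.4  -6.1  84.3   0.  101.6 -14.7]
[] [[229.8, 147.0]] [[238.0, 203.7]]
tri [550.3 -15.8 225. ] yaw -72.15016883559998
side [(230, np.float64(89.6), np.float64(-73.8)), (236, np.float64(97.3), np.float64(-75.1))]
scene [(230, np.float64(86.0), np.float64(-67.9)), (236, np.float64(86.1), np.float64(-64.2))]
```

Emit:
servo_tool([
  {"tz": -0.02, "jaw": 3, "tx": 0, "ty": 0, "twist": -10},
  {"tz": -0.04, "jaw": 3, "tx": 0, "ty": 0, "twist": -20},
  {"tz": -0.05, "jaw": 3, "tx": 0, "ty": 0, "twist": -30},
  {"tz": -0.07, "jaw": 3, "tx": 0, "ty": 0, "twist": -40},
  {"tz": -0.08, "jaw": 3, "tx": 0, "ty": 0, "twist": -50},
  {"tz": -0.1, "jaw": 3, "tx": 0, "ty": 0, "twist": -60},
  {"tz": -0.12, "jaw": 3, "tx": 0, "ty": 0, "twist": -70},
  {"tz": -0.14, "jaw": 3, "tx": 0, "ty": 0, "twist": -80},
  {"tz": -0.15, "jaw": 3, "tx": 0, "ty": 0, "twist": -90},
  {"tz": -0.15, "jaw": 3, "tx": 0, "ty": 0, "twist": -90},
])

```text
time_s: 33.9
eef_pos: [525.9, 65.2, 204.1]
ee_rot: [179.9, -0.2, 18.0]
wrist_force: [8.3, -0.5, 5.0]
width: 0.424
gripper_force: 50.7
```

Emit:
servo_tool([
  {"tz": 0, "jaw": 3, "tx": 0, "ty": 0, "twist": 0},
  {"tz": 0, "jaw": 3, "tx": 0, "ty": 0, "twist": 0},
  {"tz": 0, "jaw": 3, "tx": 0, "ty": 0, "twist": 0},
  {"tz": 0, "jaw": 3, "tx": 0, "ty": 0, "twist": 0},
  {"tz": 0, "jaw": 3, "tx": 0, "ty": 0, "twist": 0},
  {"tz": 0, "jaw": 3, "tx": 0, "ty": 0, "twist": 0},
  {"tz": 0, "jaw": 3, "tx": 0, "ty": 0, "twist": 0},
  {"tz": 0, "jaw": 3, "tx": 0, "ty": 0, "twist": 0},
  {"tz": 0, "jaw": 3, "tx": 0, "ty": 0, "twist": 0},
  {"tz": 0, "jaw": 3, "tx": 0, "ty": 0, "twist": 0},
])

```text
time_s: 35.15
eef_pos: [525.9, 65.2, 204.1]
ee_rot: [179.9, -0.2, 18.1]
wrist_force: [8.2, -0.6, 4.3]
width: 0.428
gripper_force: 50.7
```

```bash
python3 look.py 14; echo -162 | python3 mid.py 14; python3 -c "
import cv2,numpy as np
p=lambda n:cv2.resize(cv2.imread(n)[140:300,150:300],(400,427),interpolation=cv2.INTER_CUBIC)
cv2.imwrite('pics/v14.png',np.hstack([p('pics/d_9.png'),p('pics/d_14.png')]))"
```

```text
35.15 [525.9  65.2 204.1] [179.9  -0.2  18.1] [ 8.2 -0.6  4.3] 0.4279904703861822 [  3.4  -6.   84.5  -0.  101.3  75.3]
[] [] [[192.1, 191.1]]
side [(230, np.float64(87.0), np.float64(-157.7)), (236, np.float64(89.5), np.float64(-152.3))]
14 230 red pred [192.2 189.4] got [192.1 191.1] black pred [260.9 175.3] got [(34, [261.5, 177.8])]
14 232 red pred [192.1 188.7] got [192.1 191.1] black pred [260.9 174.6] got [(34, [261.5, 177.8])]
14 234 red pred [192. 188.] got [192.1 191.1] black pred [260.9 173.9] got [(34, [261.5, 177.8])]
14 236 red pred [191.9 187.3] got [192.1 191.1] black pred [260.9 173.2] got [(34, [261.5, 177.8])]
```

View pics/v14.png

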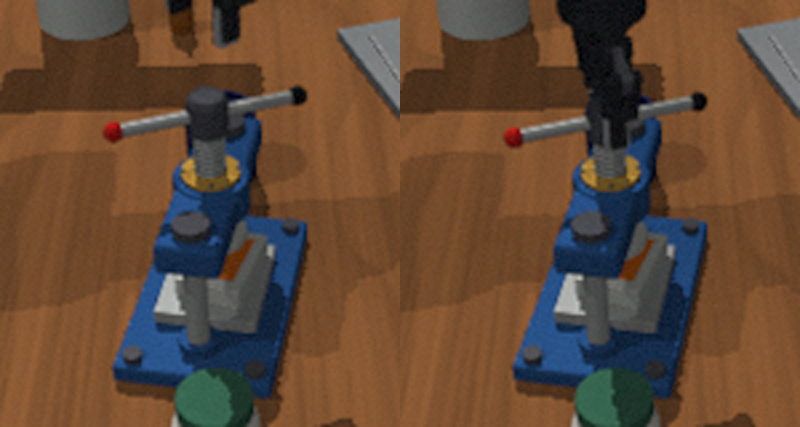

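After the turn the bar has the same heading and sits about 2.3 px (about 6 mm) lower. The hub and bar are gripped at 50 N, and the jar and frame haven't moved.

```bash
python3 -c "
from bench import *
print(hand_in())"
```

```text
the job is handed in; nothing more can be done
None
```

I handed the job in: the spindle was turned back until it dropped, then screwed about one full turn clockwise (about 6 mm lower at the same bar heading), and the fingers are still gripping the hub and T-bar at about 50 N; `hand_in()` gave no verdict, and the drop shows only as a height change between camera views, so its speed was not measured.

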